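# Re-hang the vent stay of an instrument enclosure on its last hole

### The arm

A 6-joint arm with a two-finger parallel gripper is mounted at the origin on a cart in front of the work surface, level with it; the furniture and walls round the work are solid. World frame = base frame: x ahead of the robot, y to its left, z up, the work surface at z = 0. Lengths are in m, angles in rad, forces in N, time in s.
With the tool pointing down it reaches from about 0.275 to 0.725 m from the base axis. Payload 15.9 kg.
Tool frame: the origin (TCP) lies between the finger pads; the fingertips stand 8 mm ahead of it and the grasp point (between the pads) lies 11 mm behind it; z points along the fingers, y is the line along which they close (so a half turn about z gives the same grasp; the last joint's range is limited). The gripper opens to 85 mm and grips with 20 to 120 N. Pads are 22 mm wide; open, the fingers measure 114 mm over their backs; the gripper's body (76 mm by 85 mm) begins 54 mm behind the grasp point. The pads swing forward as they close: fully open they stand 13 mm farther back than shut.
Start: joints at [-1.314, 0.213, -0.034, 1.323, 0, 1.571], TCP at [0.127, -0.484, 0.239] pointing down, gripper open.
Joint ranges: [-2.98, 2.98], [-0.74, 1.72], [-1.14, 1.35], [-2.1, 2.04], [-1.57, 1.44], [-3.14, 3.14]. Speed limits (rad/s): [1.89, 1.89, 2.39, 2.57, 3.14, 3.14].

### API

Orientations are given as a 3x3 rotation matrix whose columns are the frame's x, y, z axes.
In Python, from rig import manip, get_image, ticket gives the robot as it stands.
- The arm moves only by the tool drive_tool, never from a script. Its argument "targets" is a list of rows, each a list of 7 numbers: the turn, a rotation vector about the tool's x, y, z in degrees, then the shift along the tool's x, y, z in mm, then the opening in per cent of the stroke, from 0 (shut) to 100 (fully open). A call has 1 to 20 rows; each row is the pose to reach, as a shift and turn from the pose commanded when the call began, along the tool's axes at that moment; what a row does not reach only later rows make up. A row lasts 1/10 s, in which the tool goes at most 50 mm and 8.59 degrees, less where a joint would pass 70% of its speed; a pose out of reach is approached as far as the arm can. A call with a gripper value outside its range is refused whole. The fingers move at their own pace and stop on an object; "newtons" is the grip in N (left out, the last holds). Time passes only in rows, so rows that repeat a pose let the fingers close. It gives the time, the measured TCP pose, the force, the opening and the grip force at its end, in the units of the state.
- manip.sense(): the state, without advancing time (a new reading comes with each control period).
- get_image(name): name is "scene" or "top" or "wrist"; returns a dict with "image" (384x512x3 uint8, red, green, blue), "z_map" (384x512 float32, m along the optical axis (not along the pixel's ray), 0 where there is no reading), "K" (3x3 intrinsics, pixels), "pose" (4x4, takes a point from camera to world coordinates). Camera axes: x right, y up, looking along -z (the intrinsics and any distortion apply to the point x, -y, -z); pixel columns grow to the right and rows downward; lengths in m; the calibration is good to about 2 mm. A picture is of the moment at which its call begins.
- ticket.hand_in(): hands the job in; it is judged then, once.
The state is a dict: "time": time; "q": joint angles; "joint_velocities": joint speeds; "tau": joint torques, N m; "ee_pos": TCP position; "tool_rot": TCP orientation; "force": force on the tool from outside, world axes, zero at the start; "wrist_torque": the same for the moment, N m; "gripper_width": finger opening in m; "finger_force": force on a finger pad.
Only numpy, scipy, OpenCV 4.12 (cv2) and the standard library are available. Lean on these libraries where they do the work, as an engineer would, in place of code of your own. Each camera call takes 0.05 s, during which the arm holds its last target. There are 200 camera calls.

### The job

The vent shutter of the small blue instrument enclosure is held ajar by its steel stay bar, and it rattles because the pin stands in the bar's long slot. Take the bar by its red grip, lift it off the pin, and swing the shutter wider until the last round hole (the one nearest the red grip) can be dropped over the same pin. Feel for the pin gently instead of forcing the bar down on it, leave the bar lying flat and fully home with the pin through that hole, let go, and leave the things lying about as they are.

Things in the scene. Friction and masses are not known exactly. Their poses are not given: they have to be found in the camera images.
- rig: Blue box with white top (112 mm deep, 205 wide, 106 high) on a base plate, fixed. Origin on the bench under the middle part of the box front; +x into the box, +y along the front to the left, z up. In mm: shutter's upright hinge axis at (0, 110), sill post (46 x 30) centred at (-55, -110). The white shutter opens away from the box (-x); it turns with light friction and stays where left.
- seat (a point): Middle of the sill post's flat top, 88 mm above the bench; axes as rig. The brass pin (8 mm thick, 13 mm high above the post, rounded top) is clamped fast in the post's adjusting slot, within 9 mm either way of this point along rig y, and on it in x. Where exactly is not measured: it shows in the bar's slot at the start, or can be felt.
- stay: Flat steel bar 24 x 6 mm, about 0.16 kg, lying level on the post. Origin at its pivot on the shutter's free edge (100 mm from the shutter hinge), underside of the bar; +x along the bar to the grip, z up. On the pivot it swings, pitches and rolls freely, and pulls the shutter along. Along +x: slot at 132 mm (30 x 10.5 mm, pin in it now), round hole (10 mm) at 166, last round hole (10 mm) at 200.
- grip (a point): Middle of the red grip: a bar 50 mm long (along the stay's x), 14 mm wide, 18 mm high, its middle 256 mm from the pivot and 3 mm above the underside of the bar. It overhangs, with about 80 mm of free air under it. Axes as stay.
- slot (a point): Centre of the long slot, at the underside of the bar. Axes as stay.
- outer_hole (a point): Centre of the last round hole (10 mm wide, right through), at the underside of the bar, 56 mm from the middle of the grip. Axes as stay.
- vent (a joint): Shutter hinge, rad: 0 as found (ajar by about 0.49), growing as it opens; about 0.83 (0.75 to 0.92, by where the pin stands) when the last hole is over the pin; stop at 1.15.
- multimeter: Bystander, leave it: yellow multimeter lying face up, 144 x 74 x 39 mm, right of the work. Origin under its middle.
- battery_pack: Bystander, leave it: black battery pack, 57 x 76 x 39 mm, at the left. Origin under its middle.
- loupe: Bystander, leave it: black eye loupe, 32 mm across, 21 mm high, right of the work. Origin under its middle.
- vial: Bystander, leave it: small upright vial with a blue cap, 25 mm across, 56 mm high, right of the work. Origin under its middle.

How it is judged:
On the way:
1. the bar is lifted off the pin: its slot is more than 14 mm above the post top (z of slot in the frame of seat above 0.014 m), for 0.1 s.
At the end, for the whole second after the job is handed in: The last round hole is over the pin, the bar fully home: its underside at that hole within 2 mm of the post top, the hole within 6 mm (rig x) and 13 mm (rig y) of the middle of the post top, the bar level within 0.04 rad, at rest and let go (z of outer_hole in the frame of seat between -0.003 and 0.002 m and x of outer_hole in the frame of seat between -0.006 and 0.006 m and y of outer_hole in the frame of seat between -0.013 and 0.013 m and angle between stay's own z axis and vertical below 0.04 rad and linear speed of stay below 0.01 m/s and contact force between stay and the fingers below 0.1 N); the robot touches nothing.
It fails at once if with its last hole within 30 mm of the post's middle, the stay is pressed or knocked on the pin or post with more than 30 N (contact force between stay and rig above 30 N and horizontal distance between outer_hole and seat below 0.03 m).
It fails at once if a bystander is moved by more than 30 mm (distance of any of multimeter, battery_pack, loupe, vial from where it was at the start of the episode above 0.03 m).
It also fails if it takes over 58 s, if anything falls off the work surface, if the arm or the gripper's body presses on something with over 40 N, if the wrist force passes 120 N, or if a joint passes its speed limit or range.

## Working session

There is one attempt and no reset: what is moved stays moved. The work goes in short steps, Python scripts to look and compute and a tool call to move; the robot and the scene stay as the last step left them, time stands still between calls to the robot, and variables do not carry over. Pictures are saved under pics/ and viewed, at most 10 in all, crops included, and the job is handed in when it is done.

Besides the shell and the picture viewer there is one more tool, called as name(argument=value, ...), one argument or row to a line, values as JSON. drive_tool: Moves the arm, as the interface text tells. Its arguments: {"type":"object","properties":{"targets":{"type":"array"},"newtons":{"type":"number"}},"required":["targets"]}

```bash
mkdir -p pics; cat > h.py <<'E'
import numpy as np, cv2
from rig import manip, get_image, ticket
def px2w(d,u,v,z=None):
    K=d["K"];P=d["pose"]
    r=np.array([(u-K[0,2])/K[0,0],-(v-K[1,2])/K[1,1],-1.])
    r=P[:3,:3]@r;o=P[:3,3]
    if z is None:
        return o+r*d["z_map"][int(v),int(u)]
    return o+r*(z-o[2])/r[2]
def save(d,n,crop=None,f=1):
    im=d["image"][...,::-1]
    if crop: a,b,c,e=crop; im=im[b:e,a:c]
    cv2.imwrite("pics/"+n,cv2.resize(im,None,fx=f,fy=f,interpolation=cv2.INTER_CUBIC))
E
python3 - <<'E'
from h import *
a=get_image("scene");b=get_image("top")
for n,d in(("scene",a),("top",b)):
    print(n,d["K"].round(1).tolist(),d["pose"].round(3).tolist(), [k for k in d])
im=np.hstack([a["image"],b["image"]])
save(a,"s0.png",None,1.5);save(b,"t0.png",None,1.5)
for n,d in(("scene",a),("top",b)):
    h=cv2.cvtColor(d["image"],cv2.COLOR_RGB2HSV)
    m=(((h[...,0]<6)|(h[...,0]>174))&(h[...,1]>150)&(h[...,2]>70)).astype(np.uint8)
    c,_=cv2.findContours(m,0,2)
    for x in c:
        if cv2.contourArea(x)>20: print(n,cv2.minAreaRect(x))
s=manip.sense();print(s["time"],s["ee_pos"],s["tool_rot"],s["force"])
E
```

```text
scene [[480.6, 0.0, 252.9], [0.0, 480.6, 198.8], [0.0, 0.0, 1.0]] [[-0.655, 0.312, -0.688, -0.419], [-0.756, -0.261, 0.601, 0.814], [0.008, 0.914, 0.407, 0.684], [0.0, 0.0, 0.0, 1.0]] ['image', 'z_map', 'K', 'pose']
top [[381.3, 0.0, 253.6], [0.0, 381.3, 191.6], [0.0, 0.0, 1.0]] [[-0.028, 0.99, -0.142, 0.365], [-1.0, -0.026, 0.015, -0.027], [0.011, 0.142, 0.99, 1.384], [0.0, 0.0, 0.0, 1.0]] ['image', 'z_map', 'K', 'pose']
scene ((298.5, 259.5), (5.0, 23.0), 90.0)
scene ((222.4982452392578, 22.458404541015625), (45.16913986206055, 7.535128116607666), 87.61405944824219)
top ((244.64999389648438, 254.0500030517578), (18.330463409423828, 3.681431770324707), 32.47119140625)
top ((272.0769348144531, 198.8846435546875), (12.279438018798828, 2.9768333435058594), 7.125016689300537)
top ((330.9999694824219, 140.0), (32.79999542236328, 1.9999998807907104), 36.869895935058594)
top ((340.0, 92.5), (5.0, 6.0), 90.0)
0.1 [ 0.12691796 -0.48332227  0.23888825] [[ 9.67201240e-01  2.54011214e-01 -2.54740641e-04]
 [ 2.54011341e-01 -9.67200791e-01  9.32112815e-04]
 [-9.61824226e-06 -9.66247683e-04 -9.99999533e-01]] [-1.03972872 -0.10858996 -0.98716291]
```

View pics/s0.png

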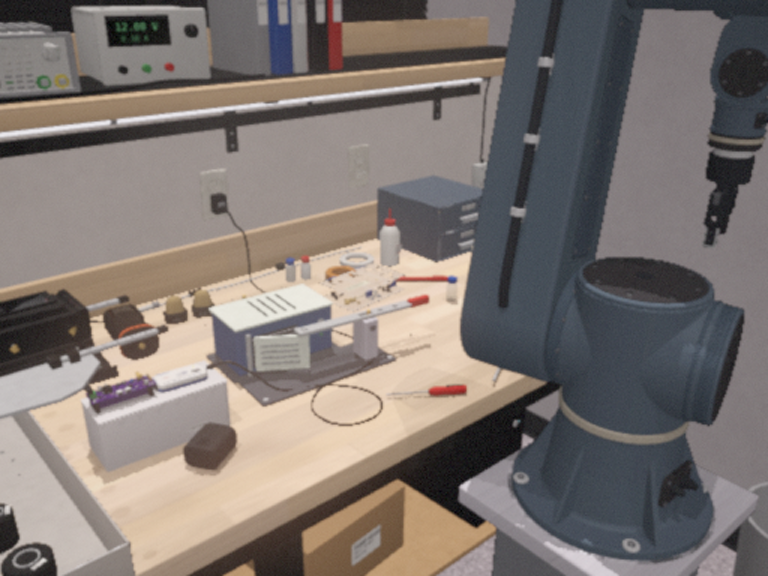

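View pics/t0.png

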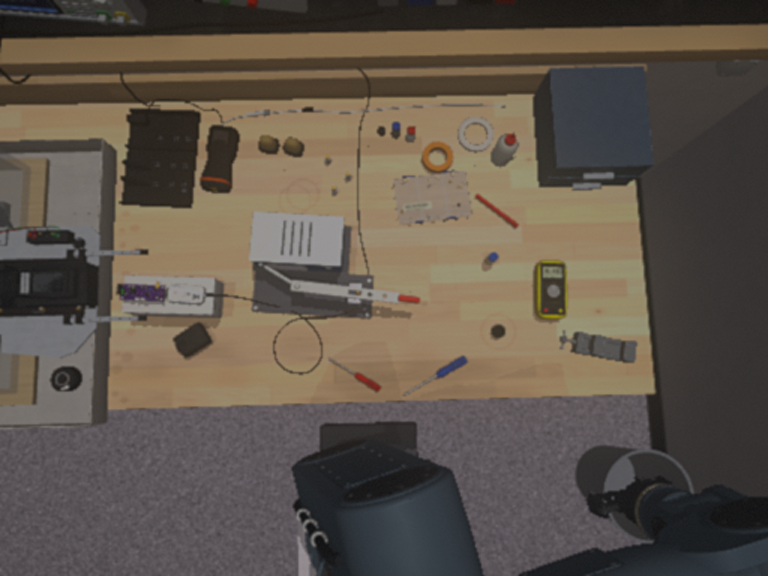

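The scene view shows the box, the open shutter and the bar running to the red grip. The top view has the grip at about (272,199) in native pixels, the post at about (236,195) and the box top around x 167–229, y 141–178.

```bash
python3 - <<'E'
from h import *
b=get_image("top")
save(b,"t1.png",(155,130,295,220),5.5)
h=cv2.cvtColor(b["image"],cv2.COLOR_RGB2HSV)
X=np.array([[px2w(b,u,v) for u in range(512)] for v in range(384)])
z=X[...,2]
m=((z>.095)&(z<.118)).astype(np.uint8);m[:130]=0;m[220:]=0;m[:,:150]=0;m[:,300:]=0
c,_=cv2.findContours(m,0,2)
for x in c:
    if cv2.contourArea(x)>30:
        r=cv2.minAreaRect(x);print(r,[px2w(b,*p,.106).round(4).tolist() for p in cv2.boxPoints(r)])
red=(((h[...,0]<8)|(h[...,0]>172))&(h[...,1]>110)&(h[...,2]>70)).astype(np.uint8)
red[:190]=0;red[208:]=0
c,_=cv2.findContours(red,0,2)
for x in c:
    if cv2.contourArea(x)>10:
        r=cv2.minAreaRect(x);print(r,px2w(b,*r[0],.1).round(4)); print(X[red>0].mean(0),np.percentile(z[red>0],[10,50,90]))
E
```

```text
((270.0, 198.5), (18.0, 5.0), 0.0) [[0.5146, -0.0705, 0.106], [0.5316, -0.071, 0.106], [0.53, -0.1319, 0.106], [0.513, -0.1312, 0.106]]
((197.13104248046875, 158.7724151611328), (61.30579376220703, 33.11922073364258), 3.3664603233337402) [[0.6172, 0.2512, 0.106], [0.7329, 0.2451, 0.106], [0.715, 0.0348, 0.106], [0.5995, 0.0435, 0.106]]
((272.453857421875, 198.8692626953125), (13.271717071533203, 3.5970072746276855), 7.125016689300537) [ 0.5216 -0.1098  0.1   ]
[ 0.51492933 -0.15731709  0.11072874] [0.03563665 0.09853552 0.10274672]
```

View pics/t1.png

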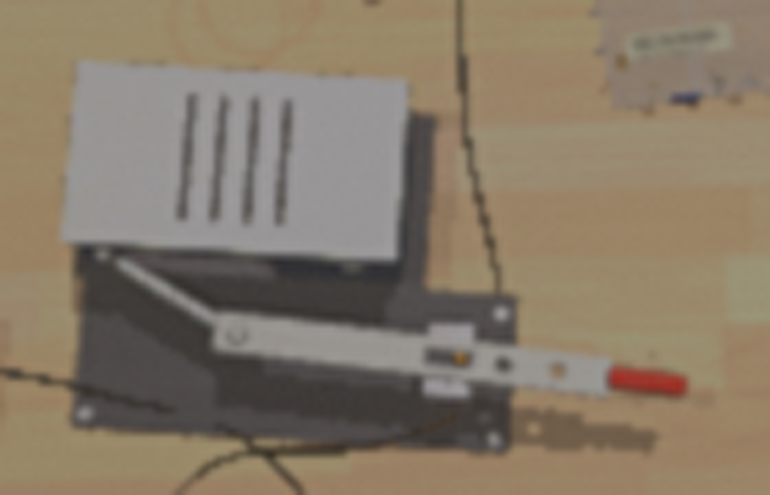

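The pin shows in the slot's right end at about (239,195), the pivot is at (198,191) and the last hole at (256.5,197). I'll move the wrist camera above the grip.

drive_tool(
  targets=[
    [0,0,-7,48,-26,0,100],
    [0,0,-14,95,-52,0,100],
    [0,0,-21,143,-78,0,100],
    [0,0,-28,190,-104,0,100],
    [0,0,-36,238,-130,0,100],
    [0,0,-43,286,-156,0,100],
    [0,0,-50,334,-182,0,100],
    [0,0,-57,381,-208,0,100],
    [0,0,-65,429,-234,0,100],
    [0,0,-72,477,-260,0,100],
    [0,0,-72,477,-260,0,100],
    [0,0,-72,477,-260,0,100],
    [0,0,-72,477,-260,0,100],
    [0,0,-72,477,-260,0,100],
    [0,0,-72,477,-260,0,100],
  ],
  newtons=60,
)

```text
time: 1.65
ee_pos: [0.5217, -0.1118, 0.2395]
tool_rot: [[0.059, 0.998, 0.0], [0.998, -0.059, -0.0], [-0.0, 0.0, -1.0]]
force: [-0.4, -0.4, -0.4]
gripper_width: 0.0854
finger_force: 0.0
```

```bash
python3 - <<'E'
from h import *
s=manip.sense();print(s["time"],s["ee_pos"],s["tool_rot"].round(3).tolist() if hasattr(s["tool_rot"],'round') else s["tool_rot"],s["force"],s["q"])
w=get_image("wrist");save(w,"w0.png",None,1.5);np.savez("w0.npz",**w)
print(w["K"].round(1).tolist(),w["pose"].round(3).tolist())
E
```

```text
1.65 [ 0.52167881 -0.11179973  0.23948198] [[0.059, 0.998, 0.0], [0.998, -0.059, -0.0], [-0.0, 0.0, -1.0]] [-0.39477819 -0.38449967 -0.39493239] [-2.11041381e-01  2.82761653e-01  5.68473388e-02  1.34479557e+00
 -1.26391961e-04  1.41854960e+00]
[[297.2, 0.0, 254.8], [0.0, 297.2, 192.2], [0.0, 0.0, 1.0]] [[0.998, 0.056, 0.016, 0.525], [-0.059, 0.963, 0.262, -0.046], [-0.001, -0.263, 0.965, 0.375], [0.0, 0.0, 0.0, 1.0]]
```

View pics/w0.png

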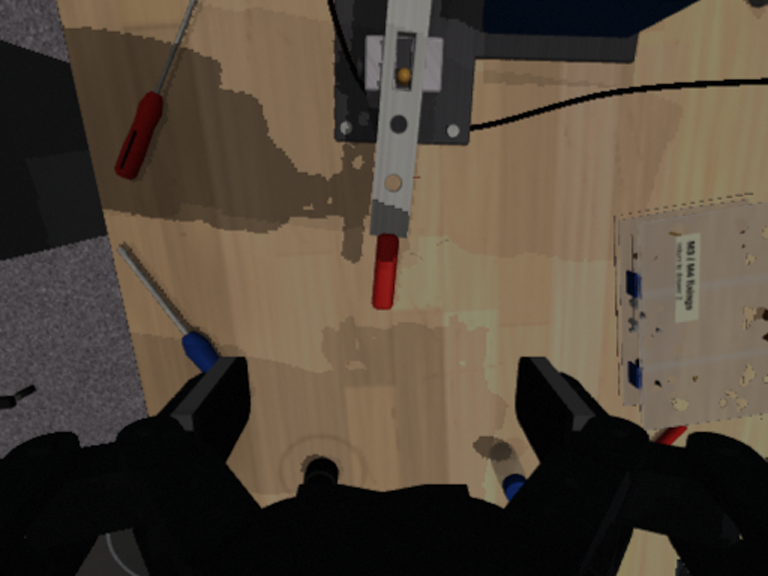

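The wrist view shows the pin at (404,75), the middle hole at (399,124), the last hole at (393,183) and the grip centre near (385,272). The post spans x 366–442, y 37–90 (all in the 1.5x picture).

```bash
python3 - <<'E'
from h import *
w=dict(np.load("w0.npz"))
p=lambda u,v,z:px2w(w,u/1.5,v/1.5,z)
pin=p(404,75,.099);mh=p(399,124,.094);oh=p(393.3,183,.094)
print("pin",pin,"mid",mh,"out",oh,"pitch",np.linalg.norm(oh-mh))
h=cv2.cvtColor(w["image"],cv2.COLOR_RGB2HSV)
m=(((h[...,0]<8)|(h[...,0]>172))&(h[...,1]>110)&(h[...,2]>60)).astype(np.uint8)
m[:145]=0;m[215:]=0;m[:,:235]=0;m[:,280:]=0
x=max(cv2.findContours(m,0,2)[0],key=cv2.contourArea);r=cv2.minAreaRect(x);print(r,px2w(w,*r[0],.099), "depth z",px2w(w,*r[0]))
g=px2w(w,*r[0],.099)
d=(oh-mh)/np.linalg.norm(oh-mh);print("bar dir",d,np.degrees(np.arctan2(d[1],d[0])), "grip from out",oh+.056*d)
for q in((366,37),(442,37),(366,90),(442,90)):print("post",p(*q,.088))
# bar z by depth
for q in((396,150),(402,100)):print(px2w(w,q[0]/1.5,q[1]/1.5))
piv=oh-.2*d;print("pivot",piv)
E
```

```text
pin [0.54022376 0.0033125  0.099     ] mid [ 0.53631323 -0.02226476  0.094     ] out [ 0.53115861 -0.05613049  0.094     ] pitch 0.03425576314941461
((256.446533203125, 181.8649139404297), (14.03399658203125, 48.51258087158203), 4.969740867614746) [ 0.52267972 -0.1111418   0.099     ] depth z [ 0.52270225 -0.11053801  0.10156596]
bar dir [-0.15047442 -0.9886139   0.        ] -98.65442104329551 grip from out [ 0.52273204 -0.11149286  0.094     ]
post [0.51980689 0.0267139  0.088     ]
post [0.56368942 0.0241294  0.088     ]
post [ 0.51787551 -0.00156304  0.088     ]
post [ 0.56302553 -0.00421911  0.088     ]
[ 0.53373616 -0.03695204  0.09575422]
[ 0.53856445 -0.00954387  0.09706907]
pivot [0.56125349 0.14159229 0.094     ]
```

drive_tool(
  targets=[
    [0,0,5.3,1,1,35,100],
    [0,0,5.3,1,1,70,100],
    [0,0,5.3,1,1,100,100],
    [0,0,5.3,1,1,125,100],
    [0,0,5.3,1,1,145,100],
    [0,0,5.3,1,1,159,100],
    [0,0,5.3,1,1,159,100],
    [0,0,5.3,1,1,159,100],
    [0,0,5.3,1,1,159,60],
    [0,0,5.3,1,1,159,35],
    [0,0,5.3,1,1,159,25],
    [0,0,5.3,1,1,159,15],
    [0,0,5.3,1,1,159,8],
    [0,0,5.3,1,1,159,8],
    [0,0,5.3,1,1,159,8],
    [0,0,5.3,1,1,159,8],
    [0,0,5.3,1,1,159,8],
  ],
  newtons=50,
)

```text
time: 3.4
ee_pos: [0.5234, -0.11, 0.0805]
tool_rot: [[0.149, 0.989, 0.0], [0.989, -0.149, -0.0], [-0.0, 0.0, -1.0]]
force: [-2.0, 0.4, 6.0]
gripper_width: 0.0133
finger_force: 51.5
```

```bash
cat > plan.py <<'E'
from h import *
from scipy.spatial.transform import Rotation as Rn
pin=np.array([.5402,.0033]);H=np.array([.6145,.2257])
def barT(phi,pitch,tgt=None,L=.2,aim=pin,yaw=None):
    """pivot at hinge angle phi (world), bar aimed at aim, pitched up"""
    C=H+.1*np.array([np.cos(phi),np.sin(phi)])
    y=np.arctan2(*(aim-C)[::-1]) if yaw is None else yaw
    T=np.eye(4);T[:3,:3]=(Rn.from_euler('z',y)*Rn.from_euler('y',-pitch)).as_matrix();T[:3,3]=[*C,.088];return T
def tool():
    s=manip.sense();T=np.eye(4);T[:3,:3]=np.array(s["tool_rot"]);T[:3,3]=s["ee_pos"];return T
def row(T0,T1):
    D=np.linalg.inv(T0)@T1;return np.r_[np.degrees(Rn.from_matrix(D[:3,:3]).as_rotvec()),D[:3,3]*1000].round(1).tolist()
def phi_for(L):
    D=pin-H;n=np.linalg.norm(D);a=(.01-L*L+n*n)/(2*n);return np.arctan2(D[1],D[0])-np.arccos(a/.1)
E
python3 - <<'E'
from plan import *
T0=tool();s=manip.sense();print(s["force"],s["gripper_width"])
# grasp transform assumed from measured tool pose: pivot .256 behind grip
C=np.array([.5613,.1416]);phi0=np.arctan2(*(C-H)[::-1])
d=T0[:2,0]*-1;yaw0=np.arctan2(d[1],d[0]);print(np.degrees([phi0,yaw0,phi_for(.2)]), T0[:2,3]-d*.256)
B0=barT(phi0,0,yaw=yaw0);G=np.linalg.inv(B0)@T0;print(G.round(4))
np.save("G.npy",G)
for p in(2,4,6,8): print(p,row(T0,barT(phi0,np.radians(p),yaw=yaw0)@G))
E
```

```text
[-2.00899946  0.36495695  5.99516214] 0.013250045505655391
[-122.31663758  -98.57907051 -166.28488733] [0.56160996 0.14313014]
[[-1.00e+00 -0.00e+00  0.00e+00  2.54e-01]
 [ 0.00e+00  1.00e+00  2.00e-04  3.00e-04]
 [-0.00e+00  2.00e-04 -1.00e+00 -7.50e-03]
 [ 0.00e+00  0.00e+00  0.00e+00  1.00e+00]]
2 [0.0, -2.0, -0.0, -0.1, 0.0, -8.9]
4 [-0.0, -4.0, -0.0, 0.1, 0.0, -17.7]
6 [-0.0, -6.0, -0.0, 0.6, 0.0, -26.6]
8 [-0.0, -8.0, -0.0, 1.4, 0.0, -35.4]
```

drive_tool(
  targets=[
    [0,-0.7,0,0,0,-3,8],
    [0,-1.4,0,0,0,-6,8],
    [0,-2,0,-0.1,0,-8.9,8],
    [0,-3,0,0,0,-13.3,8],
    [0,-4,0,0.1,0,-17.7,8],
    [0,-5,0,0.3,0,-22.1,8],
    [0,-6,0,0.6,0,-26.6,8],
    [0,-7,0,1,0,-31,8],
    [0,-8,0,1.4,0,-35.4,8],
    [0,-8,0,1.4,0,-35.4,8],
    [0,-8,0,1.4,0,-35.4,8],
  ],
)

```text
time: 4.5
ee_pos: [0.5236, -0.1085, 0.1157]
tool_rot: [[0.148, 0.989, -0.021], [0.979, -0.149, -0.137], [-0.139, -0.0, -0.99]]
force: [-1.5, -2.0, -0.2]
gripper_width: 0.013
finger_force: 50.7
```

```bash
python3 - <<'E'
from plan import *
T0=tool();G=np.load("G.npy");s=manip.sense();print(s["force"])
phi0=np.radians(-122.3);p1=phi_for(.2);p=np.radians(8)
y0=np.radians(-98.58)
C1=barT(p1,0)
y1=np.arctan2(C1[1,0],C1[0,0]);print(np.degrees(y1))
n=16
B0=barT(phi0,p,yaw=y0)@G;print(B0[:3,3],T0[:3,3])
for i in range(1,n+1):
    t=i/n;B=barT(phi0+(p1-phi0)*t,p,yaw=None if 0 else y0+(y1-y0)*t)
    # yaw: stay aimed at pin
    if t<1: B=barT(phi0+(p1-phi0)*t,p,yaw=np.arctan2(*(pin-B[:2,3])[::-1])+(y0-np.arctan2(*(pin-barT(phi0,0)[:2,3])[::-1]))*(1-t))
    print(row(T0,B@G))
w=get_image("wrist");save(w,"w1.png",(150,0,400,260),2.3)
E
```

```text
[-1.50781982 -2.02895883 -0.18063213]
-83.44001783989306
[ 0.52365566 -0.10860326  0.11595852] [ 0.52358389 -0.10845159  0.11566932]
[-0.3, -0.0, -1.7, 2.0, 3.5, -0.6]
[-0.5, -0.0, -3.4, 4.5, 6.6, -0.9]
[-0.7, -0.0, -4.9, 7.4, 9.3, -1.3]
[-0.9, -0.0, -6.3, 10.7, 11.6, -1.8]
[-1.1, -0.0, -7.6, 14.2, 13.5, -2.3]
[-1.3, -0.0, -8.8, 17.9, 15.0, -2.8]
[-1.4, -0.0, -9.9, 21.9, 16.1, -3.4]
[-1.5, -0.0, -10.9, 26.0, 16.9, -3.9]
[-1.7, -0.0, -11.7, 30.2, 17.4, -4.5]
[-1.8, -0.0, -12.5, 34.5, 17.5, -5.1]
[-1.9, -0.0, -13.1, 39.0, 17.4, -5.8]
[-1.9, -0.0, -13.7, 43.4, 17.1, -6.4]
[-2.0, -0.0, -14.1, 48.0, 16.5, -7.0]
[-2.0, -0.0, -14.5, 52.5, 15.7, -7.7]
[-2.1, -0.0, -14.8, 57.1, 14.8, -8.3]
[-2.1, -0.0, -15.0, 61.7, 13.8, -8.9]
```

View pics/w1.png

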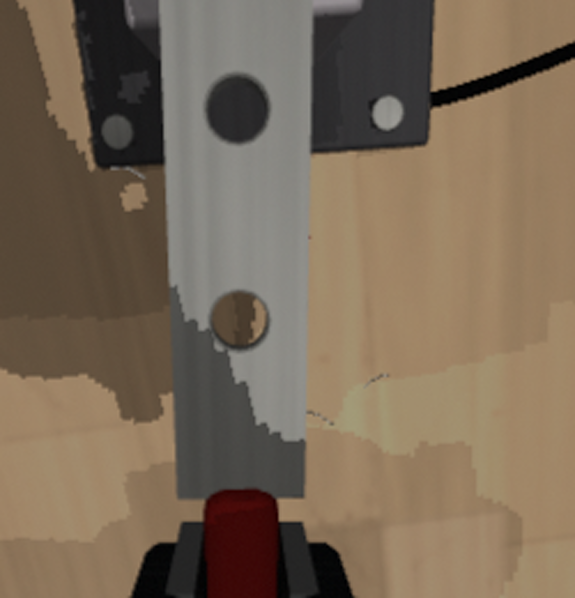

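The bar is held squarely in the fingers and lifted clear, with holes at about (238,107) and (239,319) in the crop. Next I swing the shutter open.

drive_tool(
  targets=[
    [-0.3,0,-1.7,2,3.5,-0.6,8],
    [-0.5,0,-3.4,4.5,6.6,-0.9,8],
    [-0.7,0,-4.9,7.4,9.3,-1.3,8],
    [-0.9,0,-6.3,10.7,11.6,-1.8,8],
    [-1.1,0,-7.6,14.2,13.5,-2.3,8],
    [-1.3,0,-8.8,17.9,15,-2.8,8],
    [-1.4,0,-9.9,21.9,16.1,-3.4,8],
    [-1.5,0,-10.9,26,16.9,-3.9,8],
    [-1.5,0,-10.9,26,16.9,-3.9,8],
  ],
)

```text
time: 5.45
ee_pos: [0.5443, -0.0845, 0.1159]
tool_rot: [[-0.043, 0.999, 0.006], [0.989, 0.044, -0.139], [-0.139, -0.001, -0.99]]
force: [0.1, 0.5, -2.2]
gripper_width: 0.0132
finger_force: 50.6
```

```bash
python3 - <<'E'
from plan import *
T0=tool();G=np.load("G.npy");s=manip.sense();print(s["force"],s["wrist_torque"])
phi0=np.radians(-122.3);p1=phi_for(.2);p=np.radians(8);y0=np.radians(-98.58)
off=y0-np.arctan2(*(pin-barT(phi0,0)[:2,3])[::-1])
for i in range(8,17):
    t=i/16;ph=phi0+(p1-phi0)*t;C=barT(ph,0)[:2,3]
    print(row(T0,barT(ph,p,yaw=np.arctan2(*(pin-C)[::-1])+off*(1-t))@G))
E
```

```text
[ 0.13419506  0.52148967 -2.24283677] [ 0.23925762  0.07456641 -0.00372677]
[-0.0, -0.0, 0.1, -0.4, -0.1, 0.0]
[-0.2, -0.0, -0.8, 3.6, 1.1, -0.5]
[-0.3, -0.0, -1.5, 7.8, 2.1, -1.1]
[-0.3, -0.0, -2.2, 12.2, 2.9, -1.7]
[-0.4, -0.0, -2.7, 16.7, 3.4, -2.4]
[-0.5, -0.0, -3.2, 21.2, 3.7, -3.0]
[-0.5, -0.0, -3.5, 25.8, 3.8, -3.7]
[-0.6, -0.0, -3.8, 30.5, 3.8, -4.3]
[-0.6, -0.0, -4.0, 35.2, 3.7, -5.0]
```

drive_tool(
  targets=[
    [-0.2,0,-0.8,3.6,1.1,-0.5,8],
    [-0.3,0,-1.5,7.8,2.1,-1.1,8],
    [-0.3,0,-2.2,12.2,2.9,-1.7,8],
    [-0.4,0,-2.7,16.7,3.4,-2.4,8],
    [-0.5,0,-3.2,21.2,3.7,-3,8],
    [-0.5,0,-3.5,25.8,3.8,-3.7,8],
    [-0.6,0,-3.8,30.5,3.8,-4.3,8],
    [-0.6,0,-4,35.2,3.7,-5,8],
    [-0.6,0,-4,35.2,3.7,-5,8],
    [-0.6,0,-4,35.2,3.7,-5,8],
  ],
)

```text
time: 6.45
ee_pos: [0.5464, -0.0494, 0.116]
tool_rot: [[-0.112, 0.994, 0.016], [0.984, 0.113, -0.138], [-0.139, 0.0, -0.99]]
force: [0.2, 0.4, -1.6]
gripper_width: 0.013
finger_force: 50.6
```

```bash
python3 - <<'E'
from plan import *
T0=tool();G=np.load("G.npy");s=manip.sense();print(s["force"],s["wrist_torque"])
B=T0@np.linalg.inv(G);print("hole est",(B@[.2,0,0,1])[:3],"pivot",B[:3,3])
w=get_image("wrist");save(w,"w2.png",(150,0,400,260),2.3);np.savez("w2.npz",**w)
b=get_image("top");save(b,"t2.png",(155,130,295,220),5.5)
E
```

```text
[ 0.22601697  0.36378258 -1.57461175] [ 0.24048086 -0.0015637  -0.0101464 ]
hole est [0.5399904  0.0047555  0.11588032] pivot [0.51766394 0.20155008 0.08806988]
```

View pics/w2.png

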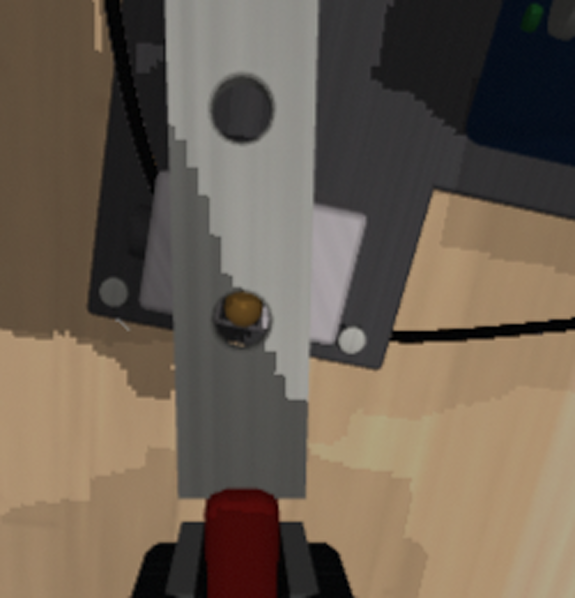

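The pin shows through the last hole: hole centre at about (242,319) in the crop, pin at (242,308).

```bash
python3 - <<'E'
from plan import *
w=dict(np.load("w2.npz"));G=np.load("G.npy");T0=tool();B=T0@np.linalg.inv(G)
im=cv2.resize(w["image"][0:260,150:400],None,fx=2.3,fy=2.3)
h=cv2.cvtColor(im,cv2.COLOR_RGB2HSV)
m=((h[...,1]>150)&(h[...,0]>8)&(h[...,0]<28)&(h[...,2]>60)).astype(np.uint8);m[:280]=0;m[350:]=0;m[:,:200]=0;m[:,280:]=0
ys,xs=np.nonzero(m);print("pin px",xs.min(),xs.max(),ys.min(),ys.max(),xs.mean(),ys.mean())
f=lambda u,v,z:px2w(w,u/2.3+150,v/2.3,z)
print("pin",f(xs.mean(),ys.mean(),.0995))
print("hole(top rim)",f(242,319,.1218),"model top rim",(B@[.2,0,.006,1])[:3])
print("mid hole",f(242,108,.1171),"model",(B@[.166,0,.006,1])[:3])
print("pin in bar frame lateral", (np.linalg.inv(B)@[*f(xs.mean(),ys.mean(),.0995),1])[:3])
E
```

```text
pin px 226 260 294 324 242.93184488836664 308.5757931844888
pin [0.54014233 0.00360154 0.0995    ]
hole(top rim) [0.53959861 0.00652398 0.1218    ] model top rim [0.53990208 0.00539658 0.12181139]
mid hole [0.53578329 0.03996224 0.1171    ] model [0.53611757 0.03885294 0.11708384]
pin in bar frame lateral [ 1.98690786e-01  4.03971022e-05 -1.63464141e-02]
```

```bash
python3 - <<'E'
from plan import *
G=np.load("G.npy");T0=tool();B=T0@np.linalg.inv(G);B[:2,3]+=[-.0003,.0011]
G=np.linalg.inv(B)@T0;np.save("G2.npy",G)
piv=B[:3,3].copy();piv[2]=.088;yaw=np.arctan2(B[1,0],B[0,0]);roll=0
pin=np.array([.54014,.0036]);fl=piv[:2]+.2*np.array([np.cos(yaw),np.sin(yaw)]);print("flat hole",fl,pin-fl,np.degrees(yaw))
piv[:2]+=pin-fl;np.save("piv.npy",np.r_[piv,yaw])
for p in(7,6,5,4.2,3.5,3,2.5,2,1.5,1,.5,0):
    T=np.eye(4);T[:3,:3]=(Rn.from_euler('z',yaw)*Rn.from_euler('y',-np.radians(p))).as_matrix();T[:3,3]=piv
    print(p,row(T0,T@G))
E
```

```text
flat hole [0.53991331 0.003737  ] [ 0.00022669 -0.000137  ] -83.54626442838935
7 [-0.0, 1.0, 0.0, 0.0, 0.2, 4.5]
6 [-0.0, 2.0, 0.0, 0.3, 0.2, 8.9]
5 [-0.0, 3.0, 0.0, 0.6, 0.2, 13.4]
4.2 [-0.0, 3.8, 0.0, 0.9, 0.2, 16.9]
3.5 [-0.0, 4.5, 0.0, 1.2, 0.2, 20.0]
3 [-0.0, 5.0, 0.0, 1.5, 0.2, 22.3]
2.5 [-0.0, 5.5, 0.0, 1.7, 0.2, 24.5]
2 [-0.0, 6.0, 0.0, 2.0, 0.2, 26.7]
1.5 [-0.0, 6.5, 0.0, 2.3, 0.2, 28.9]
1 [-0.0, 7.0, 0.0, 2.7, 0.2, 31.1]
0.5 [-0.0, 7.5, 0.0, 3.0, 0.2, 33.3]
0 [-0.0, 8.0, 0.0, 3.4, 0.2, 35.5]
```

drive_tool(
  targets=[
    [0,1,0,0,0.2,4.5,8],
    [0,2,0,0.3,0.2,8.9,8],
    [0,3,0,0.6,0.2,13.4,8],
    [0,3.8,0,0.9,0.2,16.9,8],
    [0,4.1,0,1,0.2,18.3,8],
    [0,4.3,0,1.1,0.2,19.1,8],
    [0,4.5,0,1.2,0.2,20,8],
    [0,4.5,0,1.2,0.2,20,8],
    [0,4.5,0,1.2,0.2,20,8],
  ],
)

```text
time: 7.45
ee_pos: [0.5469, -0.051, 0.0961]
tool_rot: [[-0.112, 0.994, 0.007], [0.992, 0.113, -0.061], [-0.061, 0.0, -0.998]]
force: [-0.7, -0.8, -0.8]
gripper_width: 0.0131
finger_force: 50.6
```

```bash
python3 - <<'E'
from plan import *
G=np.load("G2.npy");T0=tool();B=T0@np.linalg.inv(G);s=manip.sense();print(s["force"],s["wrist_torque"],s["ee_pos"])
print("hole",(B@[.2,0,0,1])[:3])
w=get_image("wrist");save(w,"w3.png",(190,90,310,190),5);np.savez("w3.npz",**w)
E
```

```text
[-0.73977136 -0.79071995 -0.82212448] [0.05727375 0.02417779 0.00142112] [ 0.54685482 -0.05099659  0.09612338]
hole [0.54016215 0.00407428 0.10036343]
```

View pics/w3.png

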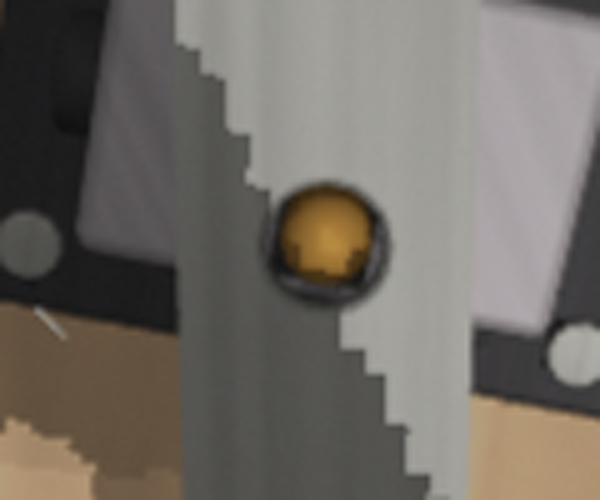

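Pin (327,232) is concentric with the hole (327,245) apart from parallax, and there's no contact force yet. I'll continue down gently.

drive_tool(
  targets=[
    [0,0.2,0,0,0,0.9,8],
    [0,0.4,0,0,0,1.8,8],
    [0,0.6,0,0.1,0,2.7,8],
    [0,0.8,0,0.1,0,3.6,8],
    [0,1,0,0.2,0,4.4,8],
    [0,1,0,0.2,0,4.4,8],
  ],
)

```text
time: 8.1
ee_pos: [0.5467, -0.0512, 0.0915]
tool_rot: [[-0.112, 0.994, 0.005], [0.993, 0.112, -0.043], [-0.043, -0.0, -0.999]]
force: [0.4, 0.9, -0.9]
gripper_width: 0.0129
finger_force: 50.6
```

drive_tool(
  targets=[
    [0,0.2,0,0,0,0.9,8],
    [0,0.4,0,0,0,1.8,8],
    [0,0.6,0,0.1,0,2.7,8],
    [0,0.8,0,0.1,0,3.6,8],
    [0,1,0,0.2,0,4.4,8],
    [0,1,0,0.2,0,4.4,8],
  ],
)

```text
time: 8.7
ee_pos: [0.5467, -0.0511, 0.0871]
tool_rot: [[-0.112, 0.994, 0.003], [0.993, 0.112, -0.026], [-0.026, -0.0, -1.0]]
force: [-0.2, -1.0, -1.5]
gripper_width: 0.0135
finger_force: 50.6
```

drive_tool(
  targets=[
    [0,0.2,0,0,0,0.9,8],
    [0,0.4,0,0,0,1.8,8],
    [0,0.6,0,0.1,0,2.7,8],
    [0,0.8,0,0.1,0,3.6,8],
    [0,1,0,0.2,0,4.4,8],
    [0,1.1,0,0.2,0,4.9,8],
    [0,1.1,0,0.2,0,4.9,8],
  ],
)

```text
time: 9.4
ee_pos: [0.5468, -0.0511, 0.0822]
tool_rot: [[-0.112, 0.994, 0.001], [0.994, 0.112, -0.007], [-0.007, 0.0, -1.0]]
force: [0.5, 0.4, -0.9]
gripper_width: 0.0131
finger_force: 50.6
```

drive_tool(
  targets=[
    [0,0.1,0,0,0,0.4,8],
    [0,0.2,0,0,0,0.8,8],
    [0,0.3,0,0,0,1.2,8],
    [0,0.4,0,0,0,1.5,8],
    [0,0.4,0,0,0,1.5,8],
  ],
)

```text
time: 9.9
ee_pos: [0.5467, -0.0511, 0.0808]
tool_rot: [[-0.112, 0.994, -0.0], [0.994, 0.112, 0.0], [0.0, -0.0, -1.0]]
force: [0.4, -0.0, -1.1]
gripper_width: 0.0134
finger_force: 50.6
```

drive_tool(
  targets=[
    [0,0,0,0,0,0.3,12],
    [0,0,0,0,0,0.3,20],
    [0,0,0,0,0,0.3,40],
    [0,0,0,0,0,0.3,60],
    [0,0,0,0,0,0.3,80],
    [0,0,0,0,0,0.3,80],
    [0,0,0,0,0,0.3,80],
    [0,0,0,0,0,0.3,80],
    [0,0,0,0,0,-15,80],
    [0,0,0,0,0,-40,80],
    [0,0,0,0,0,-80,80],
    [0,0,0,0,0,-120,80],
    [0,0,0,0,0,-120,80],
    [0,0,0,0,0,-120,80],
  ],
)

```text
time: 11.3
ee_pos: [0.5473, -0.0511, 0.2016]
tool_rot: [[-0.113, 0.994, 0.002], [0.994, 0.113, -0.0], [-0.0, 0.002, -1.0]]
force: [0.8, -0.1, -0.2]
gripper_width: 0.0681
finger_force: 0.0
```

```bash
python3 - <<'E'
from plan import *
w=get_image("wrist");save(w,"w4.png",(150,0,370,220),2.7)
def pl(u0,u1,v0,v1):
    P=np.array([px2w(w,u,v) for u in range(u0,u1) for v in range(v0,v1)]);return P
h=cv2.cvtColor(w["image"],cv2.COLOR_RGB2HSV)
X=np.array([[px2w(w,u,v) for u in range(512)] for v in range(384)])
yaw=np.load("piv.npy")[3];d=np.array([np.cos(yaw),np.sin(yaw)]);n=np.array([-d[1],d[0]])
r=X[...,:2]-np.array([.5402,.0036]);a=r@d;l=r@n
for lo,hi in((-.06,-.03),(-.03,-.012),(.012,.026)):
    m=(a>lo)&(a<hi)&(abs(l)<.008)&(X[...,2]>.07);print(lo,hi,m.sum(),np.median(X[m][:,2]))
m=(a>-.02)&(a<.02)&(abs(l)>.015)&(abs(l)<.02)&(X[...,2]>.07);print("post",np.median(X[m][:,2]))
print(manip.sense()["force"])
E
```

```text
-0.06 -0.03 639 0.09486070365363425
-0.03 -0.012 486 0.09496096009304346
0.012 0.026 339 0.0949167494374534
post 0.08882736628357157
[-0.20624969 -0.48466634 -0.63858957]
```

View pics/w4.png

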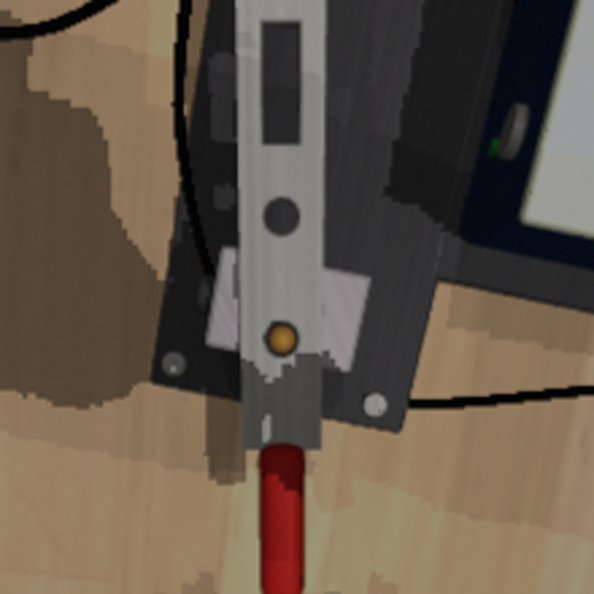

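The pin stands in the last hole at (282,338) in the crop. The bar's top is level at 94.9 mm, 6.1 mm above the post top, so it lies flat and fully home, and the fingers are clear.

```bash
python3 -c "
from rig import ticket
print(ticket.hand_in())"
```

```text
the job is handed in; nothing more can be done
None
```

The job is handed in: the last hole is over the pin, the bar lies flat and fully home on the post, the gripper has let go and is clear, and I kept clear of the things lying about.

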